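# Unstack the washed vial trays onto their instrument seats

### The job

Four empty vial trays have come back from washing in one stack on the drying mat. Take the stack apart and seat each tray, right side up, on the autosampler, cooler, light-box or agitator seat whose two dowel pins fit its two end holes, fully home so that it lies flat on the seat. Do not drop or tip a tray, and leave the bottle and the beaker where they stand.

Things in the scene. Friction and masses are not known exactly. Their poses are not given: they have to be found in the camera images.
- tray_2ml: loose blue vial tray, 90 (x) x 60 (y) x 28 mm high, about 110 g, top of the stack; 4 x 4 open 12 mm vial holes on top and, near each end on the length axis, a 10 mm hole right through for a dowel pin, 37 mm either side of the centre (74 mm apart). Alike either way round. Origin: centre of underside; x along its length, z up. Grip its plain 60 mm sides across the middle
- tray_4ml: loose orange vial tray, 116 (x) x 60 (y) x 28 mm high, about 140 g, second in the stack; 5 x 3 open 15 mm vial holes on top and, near each end on the length axis, a 10 mm hole right through for a dowel pin, 50 mm either side of the centre (100 mm apart). Alike either way round. Origin: centre of underside; x along its length, z up. Grip its plain 60 mm sides across the middle
- tray_8ml: loose green vial tray, 142 (x) x 60 (y) x 28 mm high, about 160 g, third in the stack; 5 x 3 open 17 mm vial holes on top and, near each end on the length axis, a 10 mm hole right through for a dowel pin, 63 mm either side of the centre (126 mm apart). Alike either way round. Origin: centre of underside; x along its length, z up. Grip its plain 60 mm sides across the middle
- tray_20ml: loose white vial tray, 168 (x) x 60 (y) x 28 mm high, about 190 g, bottom of the stack (on a 4 mm mat); 5 x 2 open 23 mm vial holes on top and, near each end on the length axis, a 10 mm hole right through for a dowel pin, 76 mm either side of the centre (152 mm apart). Alike either way round. Origin: centre of underside; x along its length, z up. Grip its plain 60 mm sides across the middle
- sampler_seat: autosampler seat: grey base 186 x 86 mm, two aluminium cheeks, fixed. Flat black top plate 180 (x) x 72 mm, 40 mm above the bench; on its length axis, 37 mm either side of the centre (74 mm apart), two steel dowel pins in white rings, 8 mm thick, 12 mm high, the upper 8 mm tapering to 3 mm. Origin: on the bench below the plate's centre; x along the plate, z up. A tray fully home lies flat on the plate, about 1 mm play
- cooler_seat: cooler seat: black base 186 x 84 mm, aluminium fins, fixed. Flat black top plate 180 (x) x 72 mm, 60 mm above the bench; on its length axis, 50 mm either side of the centre (100 mm apart), two steel dowel pins in white rings, 8 mm thick, 12 mm high, the upper 8 mm tapering to 3 mm. Origin: on the bench below the plate's centre; x along the plate, z up. A tray fully home lies flat on the plate, about 1 mm play
- lightbox_seat: light-box seat: dark grey box 188 x 86 mm, fixed. Flat white top plate 180 (x) x 72 mm, 50 mm above the bench; on its length axis, 63 mm either side of the centre (126 mm apart), two steel dowel pins in black rings, 8 mm thick, 12 mm high, the upper 8 mm tapering to 3 mm. Origin: on the bench below the plate's centre; x along the plate, z up. A tray fully home lies flat on the plate, about 1 mm play
- agitator_seat: agitator seat: white box 188 x 88 mm, black end panel, fixed. Flat black top plate 180 (x) x 72 mm, 75 mm above the bench; on its length axis, 76 mm either side of the centre (152 mm apart), two steel dowel pins in white rings, 8 mm thick, 12 mm high, the upper 8 mm tapering to 3 mm. Origin: on the bench below the plate's centre; x along the plate, z up. A tray fully home lies flat on the plate, about 1 mm play
- solvent_bottle: bystander: loose amber glass bottle with a blue cap, 62 mm across and 125 mm high, on the bench beyond the seats; origin at the centre of its underside
- beaker: bystander: loose small glass beaker, 52 mm across and 60 mm high, on the bench beyond the seats; origin at the centre of its underside
There are look-alikes about, which are no part of the job. Several things have the shape of the tray_8ml; the one meant has the colours described above. Leave any purple look-alike of the lightbox_seat alone.

How it is judged (in metres and radians):
At the end, for the whole second after the job is handed in: Blue tray on the autosampler seat, orange on the cooler, green on the light box, white on the agitator: each centred within 4 mm, at its plate's height within 2.5 mm, level within 0.03 rad, along the seat within 0.06 rad (either way round), and at rest (horizontal distance between tray_2ml and sampler_seat below 0.004 m and height (world z) of tray_2ml between 0.0375 and 0.0425 m and angle between each of tray_2ml, tray_4ml, tray_8ml, tray_20ml's own z axis and vertical below 0.03 rad and angle between the x axis of tray_2ml and the x axis of sampler_seat, either way round below 0.06 rad and linear speed of each of tray_2ml, tray_4ml, tray_8ml, tray_20ml below 0.02 m/s and angular speed of each of tray_2ml, tray_4ml, tray_8ml, tray_20ml below 0.2 rad/s and horizontal distance between tray_4ml and cooler_seat below 0.004 m and height (world z) of tray_4ml between 0.0575 and 0.0625 m and angle between the x axis of tray_4ml and the x axis of cooler_seat, either way round below 0.06 rad and horizontal distance between tray_8ml and lightbox_seat below 0.004 m and height (world z) of tray_8ml between 0.0475 and 0.0525 m and angle between the x axis of tray_8ml and the x axis of lightbox_seat, either way round below 0.06 rad and horizontal distance between tray_20ml and agitator_seat below 0.004 m and height (world z) of tray_20ml between 0.0725 and 0.0775 m and angle between the x axis of tray_20ml and the x axis of agitator_seat, either way round below 0.06 rad); the robot touches nothing.
It fails at once if a tray is tipped more than 35 degrees (angle between any of tray_2ml, tray_4ml, tray_8ml, tray_20ml's own z axis and vertical above 0.61 rad).
It fails at once if a tray is dropped or thrown: it moves faster than 0.7 m/s (a free fall of 25 mm) with no finger on it ((linear speed of tray_2ml above 0.7 m/s and contact force between the fingers and tray_2ml below 0.05 N) or (linear speed of tray_4ml above 0.7 m/s and contact force between the fingers and tray_4ml below 0.05 N) or (linear speed of tray_8ml above 0.7 m/s and contact force between the fingers and tray_8ml below 0.05 N) or (linear speed of tray_20ml above 0.7 m/s and contact force between the fingers and tray_20ml below 0.05 N)).
It fails at once if the bottle or the beaker is pushed more than 20 mm or knocked over (distance of any of solvent_bottle, beaker from where it was at the start of the episode above 0.02 m or angle between any of solvent_bottle, beaker's own z axis and vertical above 0.35 rad).
It also fails if it takes over 120 s, if anything falls off the work surface, if the arm or the gripper's body presses on something with over 40 N, if the wrist force passes 120 N, or if a joint passes its speed limit or range.

### The arm

A 6-joint arm with a two-finger parallel gripper is mounted at the origin on the work surface. World frame = base frame: x ahead of the robot, y to its left, z up, the work surface at z = 0. Lengths are in m, angles in degrees, forces in N, time in s.
With the tool pointing down it reaches from about 0.4 to 0.825 m from the base axis. Payload 7 kg.
Tool frame: the origin (TCP) lies on the centre line of the jaws, within the pads' length; the fingertips stand 11 mm ahead of it and the grasp point (between the pads) lies 8 mm behind it; z points along the fingers, y is the line along which they close (so a half turn about z gives the same grasp; the last joint's range is limited). The gripper opens to 88 mm and grips with 3 to 60 N. Pads are 19 mm wide; open, the fingers measure 130 mm over their backs; the gripper's body (78 mm by 193 mm) begins 47 mm behind the grasp point.
Start: joints at [-47.664, 20.546, 0.682, 0, -70.136, -16.507], TCP at [0.294, -0.608, 0.238] pointing down, gripper open.
Joint ranges: [-176.03, 176.03], [-82.01, 121.73], [-58.28, 71.71], [-173.87, 95.51], [-174.79, -0.11], [-173.66, 173.66]. Speed limits (degrees/s): [136.94, 136.94, 172.46, 180, 180, 180].

### API

Orientations are given as [roll, pitch, yaw] about the fixed x, y, z axes, in that order (R = Rz(yaw) Ry(pitch) Rx(roll)).
In Python, from plant import r, capture, camera_model, job gives the robot as it stands.
- The arm moves only by the tool drive_tool, never from a script. Its argument "increments" is a list that holds one entry, the list of rows, each a list of 5 numbers: the gripper's target within -1 to 1 (fully open at 1, half-way at 0, shut at -1), then the shift along the tool's x, y, z scaled (see below), then the turn about the tool's z scaled (see below). In form: [[[gripper, tx, ty, tz, roll], ...]]. A call has 1 to 5 rows; each row is the pose to reach, as a shift and turn from the pose commanded when the call began, along the tool's axes at that moment, turning the shorter way round; what a row does not reach only later rows make up. The controller multiplies each number of a shift by 120 mm and each number of a turn by 360 degrees. A row lasts 1/8 s, in which the tool goes at most 62.5 mm and 10.7 degrees, less where a joint would pass 70% of its speed; a pose out of reach is approached as far as the arm can. A call with a number of a shift or a turn outside -1 to 1 is refused whole. A call with a gripper value outside its range is refused whole. The fingers move at their own pace and stop on an object; "squeeze" is the grip in N (left out, the last holds). Time passes only in rows, so rows that repeat a pose let the fingers close. It gives the time, the measured TCP pose, the force, the opening and the grip force at its end, in the units of the state.
- r.get_state(): the state, without advancing time (a new reading comes with each control period).
- capture(name): name is "side" or "top" or "wrist"; returns the picture (384x512x3 uint8, red, green, blue); there is no depth.
- camera_model(name): a dict with "camera_matrix" (3x3 intrinsics, pixels), "rvec" (rotation vector, rad) and "tvec" (3), from world to camera coordinates, as OpenCV has them. Camera axes: x right, y down, z forward; pixel columns grow to the right and rows downward; lengths in m; the calibration is good to about 2 mm. A picture is of the moment at which its call begins: read the wrist's pose just before it. camera_model takes no time and is no camera call; for the wrist camera it gives the pose at the moment of the call.
- job.close_job(): hands the job in; it is judged then, once.
The state is a dict: "time_s": time; "joints": joint angles; "qd": joint speeds; "joint_torque": joint torques, N m; "tcp_pos": TCP position; "eef_rot": TCP orientation; "contact_force": force on the tool from outside, world axes, zero at the start; "moment": the same for the moment, N m; "gripper_width": finger opening in m; "gripper_force": force on a finger pad.
Only numpy, scipy, OpenCV 4.12 (cv2) and the standard library are available. Lean on these libraries where they do the work, as an engineer would, in place of code of your own. Each camera call takes 0.05 s, during which the arm holds its last target. There are 200 camera calls.

## Working session

There is one attempt and no reset: what is moved stays moved. The work goes in short steps, Python scripts to look and compute and a tool call to move; the robot and the scene stay as the last step left them, time stands still between calls to the robot, and variables do not carry over. Pictures are saved under pics/ and viewed, at most 14 in all, crops included, and the job is handed in when it is done.

Besides the shell and the picture viewer there is one more tool, called after "Request:" by a JSON object that holds its "op" and its "data". drive_tool: Moves the arm, as the interface text tells. Its arguments: {"type":"object","properties":{"increments":{"type":"array"},"squeeze":{"type":"number"}},"required":["increments"]}

```bash
ls; mkdir -p pics
python3 - <<'E'
from plant import r, capture, camera_model, job
import cv2, numpy as np
print(r.get_state())
a=[]
for n in ("top","side"):
    im=capture(n); cv2.imwrite(f"pics/{n}0.png",im[...,::-1]); m=camera_model(n); print(n,m)
E
```

```text
pics
{'time_s': 0.0, 'joints': array([-4.76645289e+01,  2.05909117e+01,  6.33542347e-01, -2.17633789e-02,
       -7.01371774e+01, -1.65054678e+01]), 'qd': array([ 0.03396562, -0.01040964, -0.00776033, -0.00213433, -0.00322373,
       -0.04128995]), 'joint_torque': array([ 9.60592624e-04, -5.82714808e+01,  2.93067062e+01,  6.99717969e+00,
        7.08267806e-03, -1.63276868e-04]), 'tcp_pos': array([ 0.29385387, -0.60713866,  0.23662167]), 'eef_rot': array([ 1.79903536e+02, -7.24827821e-03, -1.54177402e+02]), 'contact_force': array([ 0.03998627,  0.4002992 , -0.31498563]), 'moment': array([-0.00023163,  0.01605646, -0.03271144]), 'gripper_force': 0.0, 'gripper_width': 0.08791342262513346}
top {'camera_matrix': array([[353.57510593,   0.        , 252.37111109],
       [  0.        , 353.57510593, 191.66481859],
       [  0.        ,   0.        ,   1.        ]]), 'rvec': array([ 2.13605168, -2.11912699,  0.18651108]), 'tvec': array([0.01896679, 0.6567776 , 1.29219252])}
side {'camera_matrix': array([[383.59054426,   0.        , 252.11858408],
       [  0.        , 383.59054426, 187.10486999],
       [  0.        ,   0.        ,   1.        ]]), 'rvec': array([ 0.68445803, -2.7206904 ,  1.01642804]), 'tvec': array([0.55202343, 0.28750527, 1.03231157])}
```

View pics/top0.png

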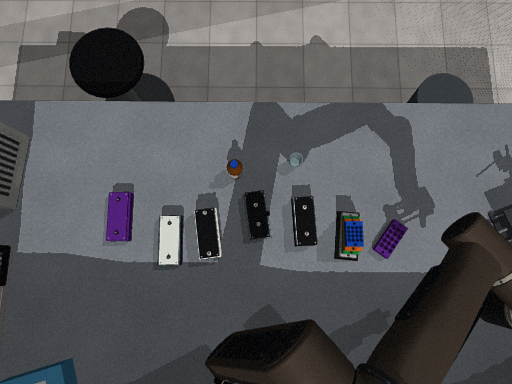

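View pics/side0.png

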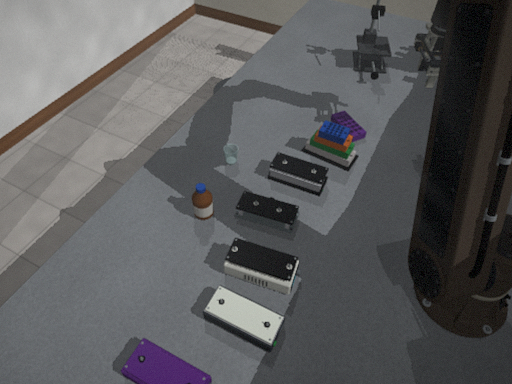

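Seats, in the top view: purple decoy at (120,216), white light box at (170,240), and black seats at (207,233), (257,214) and (304,220). The stack is at (350,236). The purple tray at (390,238) is a decoy. I'll check these in a close crop.

```bash
cat > h.py <<'E'
import cv2, numpy as np
def cast(m,px,z):
    px=np.atleast_2d(np.array(px,float)); R=cv2.Rodrigues(m["rvec"])[0]; t=m["tvec"]
    u=cv2.undistortPoints(px[:,None],m["camera_matrix"],None)[:,0]
    d=np.c_[u,np.ones(len(u))]@R; c=-R.T@t
    return c+d*((z-c[2])/d[:,2])[:,None]
def proj(m,P):
    return cv2.projectPoints(np.atleast_2d(np.array(P,float)),m["rvec"],m["tvec"],m["camera_matrix"],None)[0][:,0]
E
python3 - <<'E'
import cv2,numpy as np
from h import *
from plant import camera_model
im=cv2.imread("pics/top0.png")
c=im[180:275,145:415]
cv2.imwrite("pics/crop0.png",cv2.resize(c,None,fx=2.9,fy=2.9,interpolation=cv2.INTER_CUBIC))
m=camera_model("top")
for p,z in (((170,240),.05),((207,233),.075),((257,214),.04),((304,220),.06),((353,236),.11),((235,165),.1),((295,159),.03)): print(p,cast(m,p,z).round(3))
E
```

```text
(170, 240) [[0.471 0.332 0.05 ]]
(207, 233) [[0.497 0.191 0.075]]
(257, 214) [[0.573 0.006 0.04 ]]
(304, 220) [[ 0.55  -0.171  0.06 ]]
(353, 236) [[ 0.489 -0.338  0.11 ]]
(235, 165) [[0.75 0.09 0.1 ]]
(295, 159) [[ 0.795 -0.144  0.03 ]]
```

View pics/crop0.png

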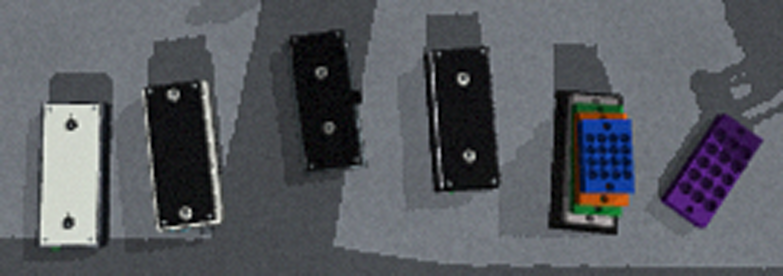

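Choices confirmed by pin spacing. White light box is at crop (68,172). Agitator is at (180,152), with the widest pins. Sampler is at (325,100), the narrowest, and cooler at (466,116). Purple tray (712,170) and purple seat are left alone. Next I'll measure the poses.

```bash
cat >> h.py <<'E'
def blob(im,px,rad,dark=False):
    x,y=[int(round(v)) for v in px]
    g=cv2.cvtColor(im,cv2.COLOR_BGR2GRAY).astype(float)
    if dark: g=255-g
    w=g[y-rad:y+rad+1,x-rad:x+rad+1]; w=np.clip(w-np.median(w)-0.25*(w.max()-np.median(w)),0,None)
    yy,xx=np.mgrid[y-rad:y+rad+1,x-rad:x+rad+1]
    return np.array([(w*xx).sum(),(w*yy).sum()])/w.sum()
def pose2(A,B):
    d=A-B; return ((A+B)/2).round(4), np.degrees(np.arctan2(d[1],d[0])).round(2), np.linalg.norm(d).round(4)
E
python3 - <<'E'
import cv2,numpy as np
from h import *
from plant import camera_model
im=cv2.imread("pics/top0.png"); m=camera_model("top")
S=dict(light=((70,124),(68,222),.05),agit=((174,94),(185,212),.075),samp=((321,72),(329,128),.04),cool=((463,78),(470,156),.06))
for k,(a,b,z) in S.items():
    P=[blob(im,np.array(p)/2.9+(145,180),4,k=="light") for p in (a,b)]
    Q=cast(m,P,z+.004); print(k,np.round(P,1).tolist(),pose2(Q[0],Q[1]))
hsv=cv2.cvtColor(im,cv2.COLOR_BGR2HSV); mk=cv2.inRange(hsv,(105,120,60),(122,255,255)); mk[:,:320]=0; mk[:,380:]=0;mk[:200]=0;mk[270:]=0
c=max(cv2.findContours(mk,0,2)[0],key=cv2.contourArea); print(cv2.minAreaRect(c))
Q=cast(m,cv2.boxPoints(cv2.minAreaRect(c)),.116); print(Q.round(4),Q.mean(0))
E
```

```text
light [[169.1, 222.5], [168.1, 256.3]] (array([0.4739, 0.3362, 0.054 ]), np.float64(1.09), np.float64(0.1254))
agit [[204.2, 212.0], [209.7, 254.6]] (array([0.4967, 0.1904, 0.079 ]), np.float64(9.17), np.float64(0.1578))
samp [[255.3, 204.3], [258.1, 223.5]] (array([0.5733, 0.007 , 0.044 ]), np.float64(8.59), np.float64(0.0741))
cool [[304.2, 207.0], [306.6, 233.4]] (array([ 0.5489, -0.1755,  0.064 ]), np.float64(4.08), np.float64(0.0995))
((354.0, 233.5), (25.0, 18.0), 90.0)
[[ 0.5416 -0.3102  0.116 ]
 [ 0.5421 -0.375   0.116 ]
 [ 0.4532 -0.3708  0.116 ]
 [ 0.4526 -0.3068  0.116 ]] [ 0.49739161 -0.34070979  0.116     ]
```

Request:
{"op": "drive_tool", "data": {"increments": [[[1,-0.5,0.21,0,0],[1,-1,0.42,0,0],[1,-1,0.42,0,0]]]}}

```text
time_s: 0.48
tcp_pos: [0.3823, -0.5072, 0.2375]
eef_rot: [180.0, 0.0, -154.0]
contact_force: [-0.6, 0.3, 0.4]
gripper_width: 0.0875
gripper_force: 0.0
```

Request:
{"op": "drive_tool", "data": {"increments": [[[1,-0.5,0.21,0,0],[1,-1,0.42,0,0],[1,-1,0.42,0,0]]]}}

```text
time_s: 0.85
tcp_pos: [0.4681, -0.41, 0.2373]
eef_rot: [180.0, 0.0, -154.0]
contact_force: [-1.4, -1.2, 0.2]
gripper_width: 0.0877
gripper_force: 0.0
```

Request:
{"op": "drive_tool", "data": {"increments": [[[1,-0.5,0.42,0,0.024],[1,-0.5,0.42,0,0.048],[1,-0.5,0.42,0,0.072],[1,-0.5,0.42,0,0.072]]]}}

```text
time_s: 1.35
tcp_pos: [0.4978, -0.3413, 0.2373]
eef_rot: [180.0, -0.0, 179.9]
contact_force: [0.3, -0.5, -0.3]
gripper_width: 0.0876
gripper_force: 0.0
```

```bash
cat >> h.py <<'E'
def snap(name,f):
    from plant import r,capture,camera_model
    s=r.get_state(); m=camera_model(name); im=capture(name)[...,::-1].copy(); cv2.imwrite("pics/"+f,im)
    print("t",round(s["time_s"],2),"tcp",s["tcp_pos"].round(4),"rot",s["eef_rot"].round(2),"w",round(s["gripper_width"],4),"F",s["contact_force"].round(1))
    return im,m,s
E
python3 - <<'E'
from h import *
im,m,s=snap("wrist","w1.png"); R=cv2.Rodrigues(m["rvec"])[0]; print("cam",-R.T@m["tvec"],R[2])
print(proj(m,[[.497,-.341,.116],[.542,-.341,.116],[.497,-.341,.06]]))
E
```

```text
t 1.35 tcp [ 0.4978 -0.3413  0.2373] rot [ 1.7999e+02 -3.0000e-02  1.7995e+02] w 0.0876 F [ 0.3 -0.5 -0.3]
cam [ 0.42043642 -0.3410287   0.38517777] [ 2.85230576e-01 -2.07720818e-04 -9.58458907e-01]
[[258.6409258  184.06457128]
 [258.71342938 227.48472483]
 [258.61314978 170.57739418]]
```

View pics/w1.png

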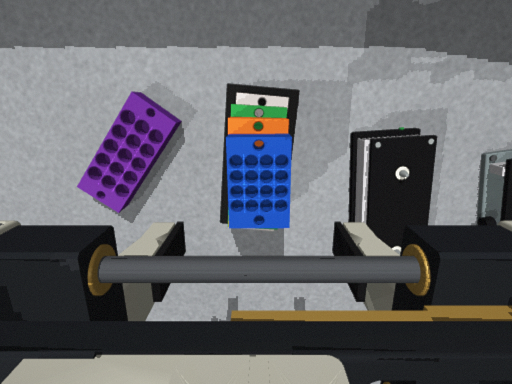

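The wrist view shows the blue tray on top with dowel holes at (259,144) and (259,219). Orange, green and white lie below it with holes at (258,126), (258,113) and (262,102). The cooler seat is at (400,173), right.

```bash
cat >> h.py <<'E'
def hole(im,px,rad=7):
    x,y=[int(round(v)) for v in px]
    w=im[y-rad:y+rad+1,x-rad:x+rad+1].astype(float); w=np.linalg.norm(w-np.median(w.reshape(-1,3),axis=0),axis=2)
    yy,xx=np.mgrid[-rad:rad+1,-rad:rad+1]; w=np.clip(w-.4*w.max(),0,None)*(xx**2+yy**2<=rad*rad)
    return np.array([(w*xx).sum(),(w*yy).sum()])/w.sum()+(x,y)
def togo(s,xy,yaw=None,z=None):
    "tool increments (fractions of 120 mm / 360 deg) from measured pose to world xy, tray yaw (mod 180), TCP z"
    a=np.radians(s["eef_rot"][2]); d=np.array(xy)-s["tcp_pos"][:2]
    tx=d@[np.cos(a),np.sin(a)]; ty=d@[np.sin(a),-np.cos(a)]
    dy=0 if yaw is None else (yaw-s["eef_rot"][2]+90)%180-90
    print("GO tx %.4f ty %.4f tz %.4f roll %.4f (dyaw %.2f)"%(tx/.12,ty/.12,0 if z is None else (s["tcp_pos"][2]-z)/.12,-dy/360,dy))
E
python3 - <<'E'
from h import *
from plant import r,camera_model
im=cv2.imread("pics/w1.png");m=camera_model("wrist");s=r.get_state()
P=[hole(im,p,6) for p in ((259,144),(259,219))];Q=cast(m,P,.116);print(P);p=pose2(Q[1],Q[0]);print(p)
togo(s,p[0][:2],p[1],.088+.016)
for px,z in (((258,126),.088),((258,113),.06),((262,102),.032)): h=hole(im,px,5); print(h,cast(m,h,z).round(4))
E
```

```text
[array([258.55054012, 143.0884126 ]), array([258.57327476, 218.40940165])]
(array([ 0.4951, -0.3412,  0.116 ]), np.float64(0.03), np.float64(0.0743))
GO tx 0.0218 ty 0.0018 tz 1.1113 roll 0.0001 (dyaw -0.02)
[258.05322061 125.82891762] [[ 0.4448 -0.3417  0.088 ]]
[257.63462302 112.96461197] [[ 0.4335 -0.3422  0.06  ]]
[263.02423694 101.78825041] [[ 0.4221 -0.3361  0.032 ]]
```

Request:
{"op": "drive_tool", "data": {"increments": [[[1,0.022,0,0.4,0],[1,0.022,0,0.8,0],[1,0.022,0,0.8,0]]]}}

```text
time_s: 1.78
tcp_pos: [0.4927, -0.3405, 0.1382]
eef_rot: [179.8, -0.4, 180.0]
contact_force: [-0.4, -0.4, 0.9]
gripper_width: 0.0877
gripper_force: 0.0
```

Request:
{"op": "drive_tool", "data": {"increments": [[[1,0,0,0.16,0],[1,0,0,0.31,0],[1,0,0,0.31,0],[-1,0,0,0.31,0],[-1,0,0,0.31,0]]], "squeeze": 20}}

```text
time_s: 2.4
tcp_pos: [0.4963, -0.3412, 0.1059]
eef_rot: [-180.0, 0.1, 179.9]
contact_force: [0.3, -0.6, 0.0]
gripper_width: 0.0731
gripper_force: 0.0
```

Request:
{"op": "drive_tool", "data": {"increments": [[[-1,0,0,0,0],[-1,0,0,0,0]]]}}

```text
time_s: 2.65
tcp_pos: [0.4958, -0.3409, 0.105]
eef_rot: [-180.0, 0.0, 179.9]
contact_force: [-0.5, 0.8, 3.4]
gripper_width: 0.0601
gripper_force: 20.0
```

Request:
{"op": "drive_tool", "data": {"increments": [[[-1,0,0,-0.05,0],[-1,0,0,-0.2,0],[-1,0,0,-0.4,0],[-1,0,0,-0.4,0]]]}}

```text
time_s: 3.15
tcp_pos: [0.4966, -0.3411, 0.1543]
eef_rot: [-179.9, 0.2, 179.9]
contact_force: [-0.6, 0.5, -1.6]
gripper_width: 0.06
gripper_force: 20.0
```

Request:
{"op": "drive_tool", "data": {"increments": [[[-1,-0.2,0.25,-0.1,0],[-1,-0.4,0.5,-0.2,0],[-1,-0.56,0.69,-0.3,0]]]}}

```text
time_s: 3.52
tcp_pos: [0.5631, -0.2568, 0.1877]
eef_rot: [180.0, -0.1, 179.9]
contact_force: [-0.5, 0.3, -1.4]
gripper_width: 0.0601
gripper_force: 20.0
```

Request:
{"op": "drive_tool", "data": {"increments": [[[-1,-0.2,0.25,0,0],[-1,-0.4,0.5,0,0],[-1,-0.56,0.69,0,0],[-1,-0.56,0.69,0,0]]]}}

```text
time_s: 4.03
tcp_pos: [0.6312, -0.1737, 0.1873]
eef_rot: [180.0, -0.1, -180.0]
contact_force: [0.7, -1.0, -1.4]
gripper_width: 0.0599
gripper_force: 20.0
```

Run:
```python
from h import *
im,m,s=snap("wrist","w2.png")
for n,c,yaw,h,z in (("cool",(.5489,-.1755),4.1,.05,.06),("samp",(.5733,.007),8.6,.037,.04)):
    v=np.array([np.cos(np.radians(yaw)),np.sin(np.radians(yaw))])*h
    print(n,proj(m,[[*(c+v),z+.012],[*(c-v),z+.012]]).round(0).tolist())
```

```text
t 4.03 tcp [ 0.6312 -0.1737  0.1873] rot [ 1.7999e+02 -7.0000e-02 -1.7997e+02] w 0.0599 F [ 0.7 -1.  -1.4]
cool [[260.0, 152.0], [252.0, 29.0]]
samp [[449.0, 160.0], [451.0, 81.0]]
```

View pics/w2.png

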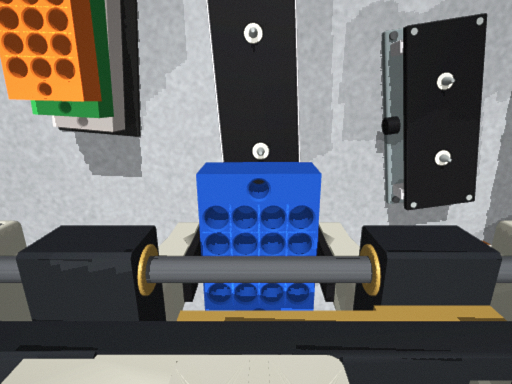

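The wrist view shows the cooler pins at (253,33) and (261,151), and the sampler pins at (445,81) and (443,158). The held blue tray shows its front hole at (259,188).

Run:
```python
from h import *
from plant import r,camera_model
im=cv2.imread("pics/w2.png");m=camera_model("wrist");s=r.get_state()
for n,a,b,z in (("cool",(253,33),(261,151),.06),("samp",(445,81),(443,158),.04)):
    P=[hole(im,p,11) for p in (a,b)];Q=cast(m,P,z+.002);p=pose2(Q[1],Q[0]);print(n,np.round(P,1).tolist(),p)
h=cast(m,hole(im,(259,188),9),s["tcp_pos"][2]+.011)[0]; print("tray hole",h, "offset centre-tcp",h[:2]+[.037,0]-s["tcp_pos"][:2])
togo(s,p[0][:2],p[1],.06)
```

```text
cool [[252.7, 32.3], [260.0, 150.0]] (array([ 0.5479, -0.176 ,  0.062 ]), np.float64(3.56), np.float64(0.0995))
samp [[443.8, 79.6], [441.7, 156.6]] (array([0.5711, 0.0053, 0.042 ]), np.float64(8.51), np.float64(0.074))
tray hole [ 0.59541331 -0.17433209  0.19838249] offset centre-tcp [0.00203766 0.00021703]
GO tx 0.4945 ty 1.4986 tz 1.0615 roll -0.0237 (dyaw 8.53)
```

Run:
```python
from h import *
from plant import r,camera_model
im=cv2.imread("pics/w2.png");m=camera_model("wrist");s=r.get_state()
g=im[172:204,240:280].astype(int); mk=((g[...,0]<110)).astype(np.uint8); n,l,st,c=cv2.connectedComponentsWithStats(mk)
for i in range(1,n): print(st[i],c[i]+(240,172)); 
print(cast(m,[[259,188],[259,184]],.1983)[:,:2]-s["tcp_pos"][:2]+[.037,0])
```

```text
[  9   7  20  13 198] [258.13636364 185.58080808]
[[ 0.00065414  0.00041358]
 [-0.00136978  0.00041485]]
```

Request:
{"op": "drive_tool", "data": {"increments": [[[-1,0.1,0.25,0,0],[-1,0.2,0.5,0,0],[-1,0.25,0.75,0,0]]]}}

```text
time_s: 4.45
tcp_pos: [0.5992, -0.0855, 0.1882]
eef_rot: [180.0, -0.0, 179.8]
contact_force: [0.2, -0.7, -0.7]
gripper_width: 0.06
gripper_force: 20.0
```

Request:
{"op": "drive_tool", "data": {"increments": [[[-1,0.1,0.25,0,-0.012],[-1,0.2,0.5,0,-0.0237],[-1,0.243,0.7475,0.2,-0.0237],[-1,0.243,0.7475,0.5,-0.0237],[-1,0.243,0.7475,0.5,-0.0237]]]}}

```text
time_s: 5.08
tcp_pos: [0.569, 0.0035, 0.1261]
eef_rot: [-180.0, -0.3, -171.6]
contact_force: [-0.5, 0.2, -1.0]
gripper_width: 0.06
gripper_force: 20.0
```

Run:
```python
from h import *
im,m,s=snap("wrist","w3.png"); togo(s,(.572,.006),8.5,.057); im2,_,_=snap("side","s3.png")
cv2.imwrite("pics/c3.png",np.hstack([im[100:300],cv2.resize(im2[150:250,200:330],(260,200))]))
```

```text
t 5.08 tcp [0.569  0.0035 0.1261] rot [-179.97   -0.32 -171.6 ] w 0.06 F [-0.5  0.2 -1. ]
GO tx -0.0276 ty 0.0171 tz 0.5756 roll -0.0003 (dyaw 0.10)
t 5.12 tcp [0.5706 0.0035 0.1279] rot [-1.7996e+02 -1.4000e-01 -1.7158e+02] w 0.0598 F [ 0.3 -0.7 -0.1]
```

View pics/c3.png

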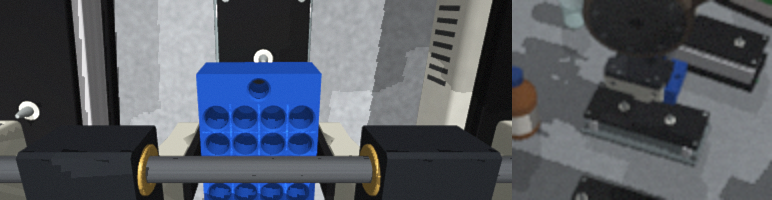

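The far sampler pin peeks out at (263,158), just ahead of the tray, and the plate runs parallel to the tray. I'll check the pin offset.

Run:
```python
from h import *
from plant import r,camera_model
m=camera_model("wrist");im=cv2.imread("pics/w3.png");s=r.get_state()
g=cv2.cvtColor(im,6)[145:162,245:282]; mk=(g>150).astype(np.uint8); n,l,st,c=cv2.connectedComponentsWithStats(mk)
print([(st[i].tolist(),(c[i]+(245,145)).round(1)) for i in range(1,n) if st[i][4]>15])
a=np.radians(8.5); print("pred pin px",proj(m,[[.572-.037*np.cos(a),.006-.037*np.sin(a),.042]]))
print(cast(m,[[263,157]],.042)); print(cast(m,[[259,188]],s["tcp_pos"][2]+.011)[0][:2]+.037*np.array([np.cos(a),np.sin(a)])-s["tcp_pos"][:2])
togo(s,(.572,.006),8.5,.057)
```

```text
[([9, 4, 19, 13, 183], array([262.9, 155.7]))]
pred pin px [[261.08752456 153.24382522]]
[[0.53821359 0.00251695 0.042     ]]
[0.00056375 0.00056229]
GO tx -0.0062 ty 0.0188 tz 0.6007 roll -0.0002 (dyaw 0.09)
```

Request:
{"op": "drive_tool", "data": {"increments": [[[-1,-0.021,0.025,0.2,0],[-1,-0.021,0.025,0.4,0],[-1,-0.021,0.025,0.48,0],[-1,-0.021,0.025,0.52,0],[-1,-0.021,0.025,0.52,0]]]}}

```text
time_s: 5.8
tcp_pos: [0.5739, 0.0077, 0.0667]
eef_rot: [180.0, 0.0, -171.6]
contact_force: [0.6, -0.3, -0.5]
gripper_width: 0.0599
gripper_force: 20.0
```

Request:
{"op": "drive_tool", "data": {"increments": [[[-1,0,0,0.02,0],[-1,0,0,0.04,0],[-1,0,0,0.055,0],[-1,0,0,0.07,0],[-1,0,0,0.07,0]]]}}

```text
time_s: 6.42
tcp_pos: [0.5727, 0.0076, 0.0571]
eef_rot: [-180.0, -0.1, -171.6]
contact_force: [-3.4, -0.9, -1.6]
gripper_width: 0.0601
gripper_force: 20.0
```

Request:
{"op": "drive_tool", "data": {"increments": [[[-1,0,0,0.01,0],[-1,0,0,0.012,0],[0.3,0,0,0.012,0],[1,0,0,0.012,0],[1,0,0,0.0,0]]]}}

```text
time_s: 7.05
tcp_pos: [0.5744, 0.0081, 0.0578]
eef_rot: [180.0, 0.1, -171.5]
contact_force: [-0.2, -0.4, 0.1]
gripper_width: 0.0744
gripper_force: 0.0
```

Request:
{"op": "drive_tool", "data": {"increments": [[[1,0,0,-0.1,0],[1,0,0,-0.5,0],[1,0,0,-1,0],[1,0,0,-1,0]]]}}

```text
time_s: 7.55
tcp_pos: [0.5768, 0.0084, 0.1839]
eef_rot: [180.0, 0.6, -171.5]
contact_force: [0.3, 0.1, 0.4]
gripper_width: 0.0882
gripper_force: 0.0
```

Request:
{"op": "drive_tool", "data": {"increments": [[[1,-0.2,0,-0.3,0],[1,-0.4,0,-0.3,0],[1,-0.4,0,-0.3,0]]]}}

```text
time_s: 7.92
tcp_pos: [0.6219, 0.015, 0.2135]
eef_rot: [180.0, 0.0, -171.6]
contact_force: [-1.0, 0.1, -0.9]
gripper_width: 0.0875
gripper_force: 0.0
```

Run:
```python
from h import *
im,m,s=snap("wrist","w4.png"); a=np.radians(8.5);v=.037*np.array([np.cos(a),np.sin(a)])
print(proj(m,[[*(np.array([.573,.007])+v),.068],[*(np.array([.573,.007])-v),.068]]))
```

```text
t 7.92 tcp [0.6219 0.015  0.2135] rot [ 1.7999e+02  2.0000e-02 -1.7157e+02] w 0.0875 F [-1.   0.1 -0.9]
[[257.6294068  166.25643476]
 [257.4060935   89.85959917]]
```

View pics/w4.png

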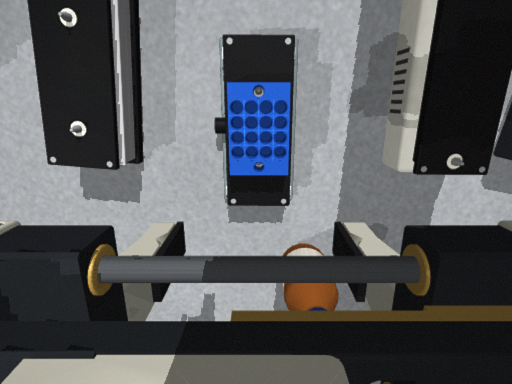

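The blue tray sits squarely on the sampler with pins in both holes at (259,91) and (259,166), inside the plate outline. The cooler pins are at (67,17) and (78,128). Next is the orange tray.

Request:
{"op": "drive_tool", "data": {"increments": [[[1,0.2,-0.4,0,0],[1,0.4,-0.8,0,0],[1,0.493,-0.927,0,0]]]}}

```text
time_s: 8.35
tcp_pos: [0.5768, -0.1061, 0.2134]
eef_rot: [180.0, -0.1, -171.7]
contact_force: [0.7, 0.6, -0.3]
gripper_width: 0.0876
gripper_force: 0.0
```

Request:
{"op": "drive_tool", "data": {"increments": [[[1,0.2,-0.4,0,0],[1,0.4,-0.8,0,0],[1,0.493,-0.927,0,0]]]}}

```text
time_s: 8.72
tcp_pos: [0.5351, -0.2244, 0.2134]
eef_rot: [180.0, -0.0, -171.7]
contact_force: [0.3, 0.5, -0.2]
gripper_width: 0.0875
gripper_force: 0.0
```

Request:
{"op": "drive_tool", "data": {"increments": [[[1,0.2,-0.4,0,0.012],[1,0.4,-0.8,0,0.0235],[1,0.493,-0.927,0,0.0235],[1,0.493,-0.927,0,0.0235]]]}}

```text
time_s: 9.22
tcp_pos: [0.4936, -0.3417, 0.2133]
eef_rot: [180.0, -0.0, 179.9]
contact_force: [-0.7, -0.2, 0.3]
gripper_width: 0.0872
gripper_force: 0.0
```

```bash
cat >> h.py <<'E'
def tray(im,m,lo,hi,z,half,c0=None):
    "centre/yaw of coloured tray top from its two end holes: non-tray blobs inside the mask hull nearest the expected pixels"
    P=proj(m,[[c0[0]+half,c0[1],z],[c0[0]-half,c0[1],z]])
    hsv=cv2.cvtColor(im,40); mk=cv2.inRange(hsv,lo,hi); out=[]
    n,l,st,c=cv2.connectedComponentsWithStats(255-mk)
    for p in P:
        ok=[i for i in range(1,n) if 15<st[i][4]<900]
        i=min(ok,key=lambda i:np.linalg.norm(c[i]-p)); x,y,w,h,_=st[i]; out.append((x+(w-1)/2,y+(h-1)/2)); print("hole px",p.round(0),st[i])
    Q=cast(m,out,z); return pose2(Q[0],Q[1])
E
python3 - <<'E'
from h import *
im,m,s=snap("wrist","w5.png")
p=tray(im,m,(5,120,80),(18,255,255),.088,.05,(.495,-.342));print(p); togo(s,p[0][:2],p[1],.0765)
from scipy.spatial.transform import Rotation as Ro
E
```

```text
t 9.22 tcp [ 0.4936 -0.3417  0.2133] rot [ 1.7998e+02 -2.0000e-02  1.7992e+02] w 0.0872 F [-0.7 -0.2  0.3]
hole px [258. 232.] [254 128   9   8  55]
hole px [258. 133.] [254 128   9   8  55]
(array([ 0.4438, -0.3419,  0.088 ]), np.float64(0.0), np.float64(0.0))
GO tx 0.4153 ty -0.0022 tz 1.1400 roll -0.0002 (dyaw 0.08)
```

Request:
{"op": "drive_tool", "data": {"increments": [[[1,0,0,0.4,0],[1,0,0,0.8,0],[1,0,0,0.9,0]]]}}

```text
time_s: 9.65
tcp_pos: [0.4931, -0.3393, 0.1029]
eef_rot: [179.9, -0.3, -179.9]
contact_force: [-0.1, -0.3, 0.1]
gripper_width: 0.0876
gripper_force: 0.0
```

Request:
{"op": "drive_tool", "data": {"increments": [[[1,0,0,0.15,0],[1,0,0,0.236,0],[1,0,0,0.236,0],[-1,0,0,0.236,0],[-1,0,0,0.236,0]]], "squeeze": 20}}

```text
time_s: 10.28
tcp_pos: [0.4948, -0.3415, 0.0782]
eef_rot: [-180.0, 0.1, 180.0]
contact_force: [0.0, -0.4, -0.4]
gripper_width: 0.0728
gripper_force: 0.0
```

Request:
{"op": "drive_tool", "data": {"increments": [[[-1,0,0,0,0],[-1,0,0,0,0]]]}}

```text
time_s: 10.52
tcp_pos: [0.4946, -0.3416, 0.0778]
eef_rot: [-180.0, 0.0, 180.0]
contact_force: [-1.5, -0.8, 3.0]
gripper_width: 0.06
gripper_force: 19.9
```

Request:
{"op": "drive_tool", "data": {"increments": [[[-1,0,0,-0.05,0],[-1,0,0,-0.2,0],[-1,0,0,-0.6,0],[-1,0,0,-0.9,0],[-1,0,0,-0.9,0]]]}}

```text
time_s: 11.15
tcp_pos: [0.4958, -0.342, 0.1888]
eef_rot: [-179.9, 0.3, 180.0]
contact_force: [0.5, -0.1, -1.6]
gripper_width: 0.0599
gripper_force: 19.9
```

Run:
```python
from h import *
from plant import r
s=r.get_state()
togo(s,(.63,-.175),4,.2)
```

```text
GO tx -1.1179 ty 1.3914 tz -0.0935 roll -0.0111 (dyaw 4.00)
```

Request:
{"op": "drive_tool", "data": {"increments": [[[-1,-0.25,0.3,-0.05,0],[-1,-0.5,0.6,-0.1,0],[-1,-0.6,0.7,-0.1,0]]]}}

```text
time_s: 11.52
tcp_pos: [0.5673, -0.2555, 0.1966]
eef_rot: [180.0, -0.0, -179.9]
contact_force: [-1.1, -0.4, -2.3]
gripper_width: 0.0595
gripper_force: 19.9
```

Request:
{"op": "drive_tool", "data": {"increments": [[[-1,-0.25,0.3,0,-0.011],[-1,-0.5,0.6,0,-0.011],[-1,-0.6,0.69,0,-0.011],[-1,-0.6,0.69,0,-0.011]]]}}

```text
time_s: 12.02
tcp_pos: [0.6383, -0.1741, 0.1959]
eef_rot: [180.0, -0.1, -176.0]
contact_force: [-0.9, -0.2, -1.1]
gripper_width: 0.06
gripper_force: 19.9
```

```bash
cat >> h.py <<'E'
def ring(im,m,c,yaw,half,z,rad=14,dark=False):
    a=np.radians(yaw);v=half*np.array([np.cos(a),np.sin(a)]);c=np.array(c); out=[]
    g=cv2.cvtColor(im,6)
    for q in (c+v,c-v):
        p=proj(m,[[*q,z+.003]])[0]; x,y=[int(round(t)) for t in p]
        if not(rad<=x<512-rad and rad<=y<384-rad): print("out",p); continue
        w=g[y-rad:y+rad+1,x-rad:x+rad+1]; mk=((w<90) if dark else (w>130)).astype(np.uint8)
        n,l,st,ct=cv2.connectedComponentsWithStats(mk); i=min(range(1,n),key=lambda i:np.linalg.norm(ct[i]-rad)-.1*min(st[i][4],60))
        b=st[i]; u=(x-rad+b[0]+(b[2]-1)/2,y-rad+b[1]+(b[3]-1)/2); print("ring pred",p.round(0),"got",np.round(u,1),b, "pos",cast(m,u,z+.001).round(4)[0]); out.append(cast(m,u,z+.001)[0])
    return out
E
python3 - <<'E'
from h import *
im,m,s=snap("wrist","w6.png")
o=ring(im,m,(.5485,-.1755),4,.05,.06)
if len(o)==2: print(pose2(*o))
E
```

```text
t 12.03 tcp [ 0.6383 -0.1741  0.1959] rot [ 1.7998e+02 -1.2000e-01 -1.7600e+02] w 0.06 F [-0.9 -0.2 -1.1]
ring pred [263. 142.] got [263.5 137. ] [ 8  6 14  7 59] pos [ 0.5942 -0.1721  0.061 ]
ring pred [264.  25.] got [264.5  26. ] [  6   6  18  19 229] pos [ 0.4992 -0.1783  0.061 ]
(array([ 0.5467, -0.1752,  0.061 ]), np.float64(3.71), np.float64(0.0952))
```

View pics/w6.png

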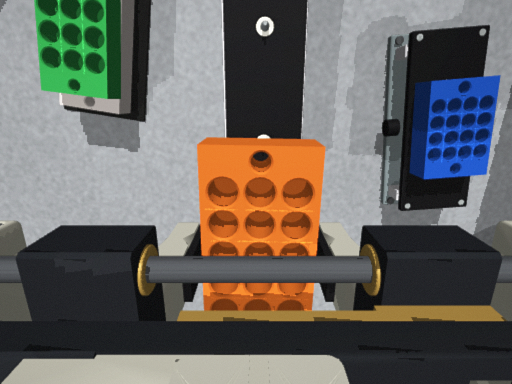

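The orange tray is held square. The far cooler ring is at (264,26), and the near ring is partly hidden behind the tray. The tray's end hole is at (261,160).

Run:
```python
from h import *
from plant import r,camera_model
m=camera_model("wrist");s=r.get_state();a=np.radians(s["eef_rot"][2]+180)
d=cast(m,[261,160],s["tcp_pos"][2]+.0105)[0][:2]+.05*np.array([np.cos(a),np.sin(a)])-s["tcp_pos"][:2]
print("off",d); togo(s,np.array([.549,-.175]),3.8,.0778)
togo(s,np.array([.549,-.175])-d,3.8,.0778)
```

```text
off [-0.00018143  0.00135055]
GO tx 0.7378 ty 0.0487 tz 0.9864 roll 0.0004 (dyaw -0.15)
GO tx 0.7370 ty 0.0374 tz 0.9864 roll 0.0004 (dyaw -0.15)
```

Request:
{"op": "drive_tool", "data": {"increments": [[[-1,0.3,0.043,0.2,0],[-1,0.6,0.043,0.4,0],[-1,0.737,0.043,0.7,0],[-1,0.737,0.043,0.85,0],[-1,0.737,0.043,0.85,0]]]}}

```text
time_s: 12.7
tcp_pos: [0.5479, -0.1766, 0.0942]
eef_rot: [180.0, -0.2, -176.1]
contact_force: [-0.5, 0.8, -1.9]
gripper_width: 0.0601
gripper_force: 19.9
```

Request:
{"op": "drive_tool", "data": {"increments": [[[-1,0,0,0.02,0],[-1,0,0,0.04,0],[-1,0,0,0.05,0],[-1,0,0,0.05,0]]]}}

```text
time_s: 13.2
tcp_pos: [0.5499, -0.1755, 0.0894]
eef_rot: [180.0, 0.0, -176.1]
contact_force: [0.6, -0.0, -1.7]
gripper_width: 0.0601
gripper_force: 19.9
```

Request:
{"op": "drive_tool", "data": {"increments": [[[-1,0.006,0.004,0.02,0],[-1,0.006,0.004,0.04,0],[-1,0.006,0.004,0.06,0],[-1,0.006,0.004,0.07,0],[-1,0.006,0.004,0.07,0]]]}}

```text
time_s: 13.82
tcp_pos: [0.549, -0.1751, 0.0807]
eef_rot: [180.0, -0.0, -176.1]
contact_force: [0.3, 0.6, -1.5]
gripper_width: 0.06
gripper_force: 19.9
```

Going in free. Finish and release.

Request:
{"op": "drive_tool", "data": {"increments": [[[-1,0,0,0.015,0],[-1,0,0,0.025,0],[-1,0,0,0.03,0],[-1,0,0,0.03,0]]]}}

```text
time_s: 14.32
tcp_pos: [0.549, -0.1751, 0.0777]
eef_rot: [-180.0, 0.0, -176.1]
contact_force: [-3.2, 1.2, 5.2]
gripper_width: 0.0598
gripper_force: 19.9
```

Request:
{"op": "drive_tool", "data": {"increments": [[[0.3,0,0,0,0],[1,0,0,0,0],[1,0,0,-0.1,0],[1,0,0,-0.5,0],[1,0,0,-0.9,0]]]}}

```text
time_s: 14.95
tcp_pos: [0.549, -0.1752, 0.187]
eef_rot: [-180.0, -0.0, -176.1]
contact_force: [0.8, -1.1, 1.1]
gripper_width: 0.0871
gripper_force: 0.0
```

Request:
{"op": "drive_tool", "data": {"increments": [[[1,-0.2,0,-0.1,0],[1,-0.5,0,-0.2,0],[1,-0.5,0,-0.2,0]]]}}

```text
time_s: 15.32
tcp_pos: [0.6113, -0.1709, 0.2106]
eef_rot: [-180.0, 0.2, -176.0]
contact_force: [-0.0, -0.7, -0.5]
gripper_width: 0.088
gripper_force: 0.0
```

Run:
```python
from h import *
im,m,s=snap("wrist","w7.png")
togo(s,(.495,-.341),0,.2)
```

```text
t 15.32 tcp [ 0.6113 -0.1709  0.2106] rot [-1.7996e+02  1.5000e-01 -1.7603e+02] w 0.088 F [-0.  -0.7 -0.5]
GO tx 1.0648 ty -1.3466 tz 0.0886 roll 0.0110 (dyaw -3.97)
```

View pics/w7.png

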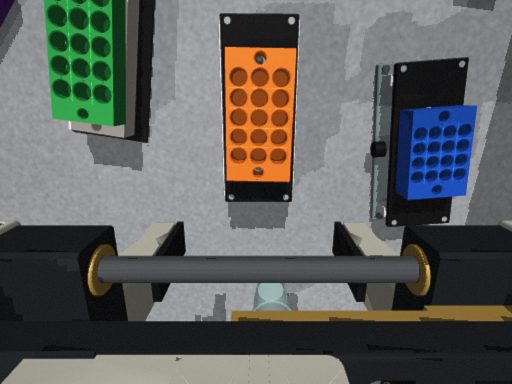

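The orange tray is seated, with pins in its holes at (260,58) and (258,171). Next is green; I'll stop so that the stack lies fully in view.

Request:
{"op": "drive_tool", "data": {"increments": [[[1,0.25,-0.4,0,0],[1,0.35,-0.7,0,0.011],[1,0.35,-0.7,0,0.011]]]}}

```text
time_s: 15.75
tcp_pos: [0.5709, -0.2597, 0.2092]
eef_rot: [180.0, -0.0, 179.8]
contact_force: [0.7, 1.3, 0.2]
gripper_width: 0.0877
gripper_force: 0.0
```

Request:
{"op": "drive_tool", "data": {"increments": [[[1,0.15,-0.4,0,0],[1,0.15,-0.66,0,0],[1,0.15,-0.66,0,0]]]}}

```text
time_s: 16.12
tcp_pos: [0.5538, -0.3381, 0.2089]
eef_rot: [180.0, -0.0, 179.9]
contact_force: [-0.9, 0.2, -0.4]
gripper_width: 0.0878
gripper_force: 0.0
```

Run:
```python
from h import *
im,m,s=snap("wrist","w8.png")
p=tray(im,m,(50,80,50),(85,255,255),.06,.063,(.4955,-.342)); print(p); togo(s,p[0][:2],p[1],.0495)
print(proj(m,[[.498-.076,-.339,.032],[.498+.076,-.339,.032]]))
```

```text
t 16.12 tcp [ 0.5538 -0.3381  0.2089] rot [ 1.7999e+02 -4.0000e-02  1.7987e+02] w 0.0878 F [-0.9  0.2 -0.4]
hole px [255. 182.] [251  51   9   7  49]
hole px [254.  51.] [251  51   9   7  49]
(array([ 0.4353, -0.3408,  0.06  ]), np.float64(0.0), np.float64(0.0))
GO tx 0.9879 ty -0.0249 tz 1.3285 roll -0.0004 (dyaw 0.13)
[[257.03688089  43.79400495]
 [257.61495005 188.32221343]]
```

Run:
```python
from h import *
im=cv2.imread("pics/w8.png"); cv2.imwrite("pics/c8.png",cv2.resize(im[20:230,180:330],None,fx=2.8,fy=2.8))
```

```text
(no output)
```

View pics/c8.png

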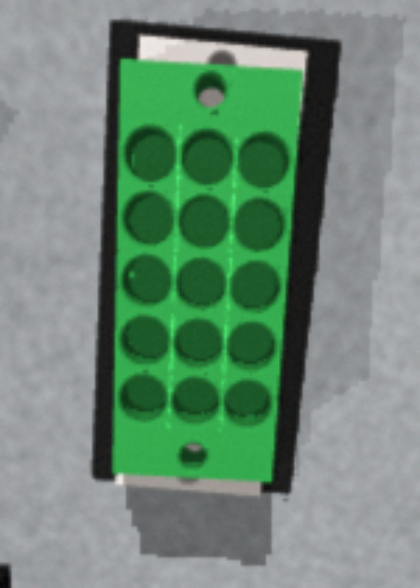

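Green's holes are at (255,52) and (249,182.5), so it is turned about 3 degrees. White below is turned similarly, with holes near (259,42) and (247,190).

Run:
```python
from h import *
from plant import r,camera_model
m=camera_model("wrist");s=r.get_state()
Q=cast(m,[[248.8,182.5],[255,52]],.06);p=pose2(*Q);print(p); togo(s,p[0][:2],p[1],.0498)
Q=cast(m,[[247,190],[259.3,42]],.032);print(pose2(*Q))
```

```text
(array([ 0.4966, -0.3435,  0.06  ]), np.float64(-3.29), np.float64(0.1258))
GO tx 0.4786 ty -0.0544 tz 1.3260 roll 0.0089 (dyaw -3.20)
(array([ 0.4984, -0.343 ,  0.032 ]), np.float64(-5.31), np.float64(0.1563))
```

Request:
{"op": "drive_tool", "data": {"increments": [[[1,0.25,-0.05,0.2,0.009],[1,0.479,-0.054,0.5,0.009],[1,0.479,-0.054,0.8,0.009],[1,0.479,-0.054,0.8,0.009]]]}}

```text
time_s: 16.68
tcp_pos: [0.4955, -0.3417, 0.1112]
eef_rot: [179.9, -0.3, 176.8]
contact_force: [-0.2, 0.2, 1.5]
gripper_width: 0.088
gripper_force: 0.0
```

Request:
{"op": "drive_tool", "data": {"increments": [[[1,0,0,0.3,0],[1,0,0,0.526,0],[1,0,0,0.526,0],[-1,0,0,0.526,0],[-1,0,0,0.526,0]]], "squeeze": 22}}

```text
time_s: 17.3
tcp_pos: [0.4985, -0.3436, 0.052]
eef_rot: [-180.0, 0.2, 176.8]
contact_force: [0.4, 0.1, 0.4]
gripper_width: 0.0728
gripper_force: 0.0
```

Request:
{"op": "drive_tool", "data": {"increments": [[[-1,0,0,0,0],[-1,0,0,0,0],[-1,0,0,0,0]]]}}

```text
time_s: 17.68
tcp_pos: [0.4979, -0.3437, 0.0512]
eef_rot: [-180.0, 0.1, 176.8]
contact_force: [-1.2, 0.7, 6.2]
gripper_width: 0.0598
gripper_force: 22.0
```

Request:
{"op": "drive_tool", "data": {"increments": [[[-1,0,0,-0.05,0],[-1,0,0,-0.2,0],[-1,0,0,-0.6,0],[-1,0,0,-1,0],[-1,0,0,-1,0]]]}}

```text
time_s: 18.3
tcp_pos: [0.4993, -0.3442, 0.1745]
eef_rot: [-179.9, 0.4, 176.8]
contact_force: [1.0, -0.4, -3.7]
gripper_width: 0.0597
gripper_force: 22.0
```

Run:
```python
from h import *
from plant import r
s=r.get_state()
togo(s,(.565,.336),1.1,.21)
```

```text
GO tx -0.2272 ty 5.6901 tz -0.2955 roll -0.0120 (dyaw 4.33)
```

Request:
{"op": "drive_tool", "data": {"increments": [[[-1,0,0.3,-0.2,0],[-1,0,0.7,-0.3,0],[-1,0,0.95,-0.3,0]]]}}

```text
time_s: 18.68
tcp_pos: [0.5034, -0.2278, 0.2061]
eef_rot: [180.0, 0.0, 176.7]
contact_force: [0.2, 0.6, -3.4]
gripper_width: 0.0602
gripper_force: 22.0
```

Request:
{"op": "drive_tool", "data": {"increments": [[[-1,-0.03,0.4,0,0],[-1,-0.05,0.8,0,0],[-1,-0.05,0.95,0,0]]]}}

```text
time_s: 19.05
tcp_pos: [0.5156, -0.1139, 0.2051]
eef_rot: [180.0, -0.1, 176.8]
contact_force: [0.4, 0.6, -2.2]
gripper_width: 0.0597
gripper_force: 22.0
```

Request:
{"op": "drive_tool", "data": {"increments": [[[-1,-0.03,0.4,0,0],[-1,-0.05,0.8,0,0],[-1,-0.05,0.95,0,0]]]}}

```text
time_s: 19.42
tcp_pos: [0.5283, -0.0008, 0.2053]
eef_rot: [-180.0, -0.1, 176.8]
contact_force: [-1.2, -0.1, -2.0]
gripper_width: 0.0598
gripper_force: 22.0
```

Request:
{"op": "drive_tool", "data": {"increments": [[[-1,-0.03,0.4,0,0],[-1,-0.05,0.8,0,0],[-1,-0.05,0.95,0,0]]]}}

```text
time_s: 19.8
tcp_pos: [0.541, 0.1124, 0.2053]
eef_rot: [-180.0, -0.1, 176.8]
contact_force: [-0.4, 0.2, -2.0]
gripper_width: 0.0597
gripper_force: 22.0
```

Request:
{"op": "drive_tool", "data": {"increments": [[[-1,-0.03,0.4,0,0],[-1,-0.05,0.8,0,0],[-1,-0.05,0.95,0,0]]]}}

```text
time_s: 20.18
tcp_pos: [0.5536, 0.2256, 0.2053]
eef_rot: [-180.0, -0.1, 176.8]
contact_force: [-0.6, -0.9, -1.8]
gripper_width: 0.0596
gripper_force: 22.0
```

Request:
{"op": "drive_tool", "data": {"increments": [[[-1,-0.03,0.4,0,-0.006],[-1,-0.05,0.8,0,-0.012],[-1,-0.05,0.94,0,-0.012],[-1,-0.05,0.94,0,-0.012]]]}}

```text
time_s: 20.68
tcp_pos: [0.5658, 0.3365, 0.2051]
eef_rot: [-179.9, -0.1, -178.9]
contact_force: [-0.5, -1.6, -2.6]
gripper_width: 0.0597
gripper_force: 22.0
```

Run:
```python
from h import *
im,m,s=snap("wrist","w9.png")
o=ring(im,m,(.4739,.3365),1.1,.063,.05,12,True)
if len(o)==2: print(pose2(*o))
o=ring(im,m,(.4967,.1907),9.2,.076,.075,14)
if len(o)==2: print(pose2(*o))
togo(s,(.474,.3365),1.1,.0692)
```

```text
t 20.68 tcp [0.5658 0.3365 0.2051] rot [-1.7993e+02 -8.0000e-02 -1.7893e+02] w 0.0597 F [-0.5 -1.6 -2.6]
ring pred [260. 150.] got [260. 158.] [  0  16  25   9 187] pos [0.546  0.3376 0.051 ]
out [260.29499577  10.96732421]
ring pred [122. 187.] got [123.  188.5] [ 8  9 15 14 87] pos [0.5741 0.203  0.076 ]
out [71.6463204  13.04878644]
GO tx 0.7645 ty 0.0141 tz 1.1328 roll -0.0001 (dyaw 0.03)
```

View pics/w9.png

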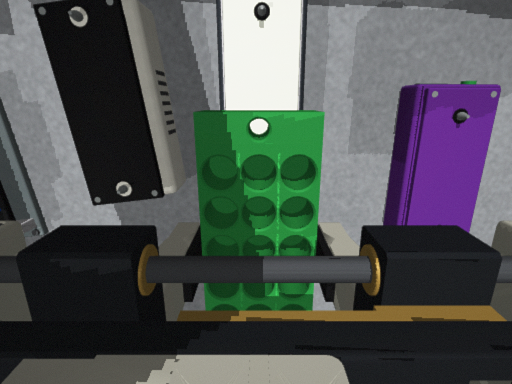

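The far light-box pin is at (262,11), and the held green tray's end hole is at (259.5,127). The agitator pins are at (79,16) and (123,188).

Run:
```python
from h import *
from plant import r,camera_model
m=camera_model("wrist");s=r.get_state();a=np.radians(s["eef_rot"][2]+180); u=np.array([np.cos(a),np.sin(a)])
im=cv2.imread("pics/w9.png"); g=cv2.cvtColor(im,6)[0:26,245:282]
n,l,st,c=cv2.connectedComponentsWithStats((g<110).astype(np.uint8)); print([(x.tolist()) for x in st[1:] if x[4]>15])
q=cast(m,[262,11],.051)[0]; print(q, "centre",q[:2]+.063*u)
d=cast(m,[259.5,127],s["tcp_pos"][2]+.0088)[0][:2]+.063*u-s["tcp_pos"][:2]; print("off",d)
Q=cast(m,[[123,188.5],[79,16]],.076);print("agit",pose2(*Q))
```

```text
[[9, 2, 16, 19, 207]]
[0.41031579 0.33614727 0.051     ] centre [0.47330555 0.33728307]
off [-0.00240001  0.00060766]
agit (array([0.4986, 0.1922, 0.076 ]), np.float64(7.44), np.float64(0.1523))
```

Request:
{"op": "drive_tool", "data": {"increments": [[[-1,0.3,0,0.1,0],[-1,0.6,0,0.3,0],[-1,0.754,0,0.6,0],[-1,0.754,0,0.9,0],[-1,0.754,0,0.95,0]]]}}

```text
time_s: 21.35
tcp_pos: [0.4745, 0.3324, 0.0905]
eef_rot: [-179.8, -0.2, -179.0]
contact_force: [-0.3, -0.2, -1.3]
gripper_width: 0.0598
gripper_force: 22.0
```

Request:
{"op": "drive_tool", "data": {"increments": [[[-1,0,0,0.02,0],[-1,0,0,0.04,0],[-1,0,0,0.06,0],[-1,0,0,0.06,0]]]}}

```text
time_s: 21.85
tcp_pos: [0.4757, 0.3351, 0.0852]
eef_rot: [180.0, 0.0, -178.9]
contact_force: [0.2, -0.5, -3.2]
gripper_width: 0.0599
gripper_force: 22.0
```

Request:
{"op": "drive_tool", "data": {"increments": [[[-1,0.003,0.012,0,0],[-1,0.003,0.012,0.03,0],[-1,0.003,0.012,0.05,0],[-1,0.003,0.012,0.07,0],[-1,0.003,0.012,0.07,0]]]}}

```text
time_s: 22.48
tcp_pos: [0.475, 0.3363, 0.0762]
eef_rot: [-180.0, -0.0, -178.9]
contact_force: [-0.3, -0.1, -1.9]
gripper_width: 0.06
gripper_force: 22.0
```

Request:
{"op": "drive_tool", "data": {"increments": [[[-1,0,0,0.015,0],[-1,0,0,0.03,0],[-1,0,0,0.045,0],[-1,0,0,0.055,0],[-1,0,0,0.055,0]]]}}

```text
time_s: 23.1
tcp_pos: [0.4751, 0.3364, 0.0698]
eef_rot: [-180.0, -0.0, -178.9]
contact_force: [-0.3, -0.3, -1.5]
gripper_width: 0.0599
gripper_force: 22.0
```

Request:
{"op": "drive_tool", "data": {"increments": [[[-1,0,0,0.006,0],[-1,0,0,0.012,0],[-1,0,0,0.016,0],[-1,0,0,0.016,0]]]}}

```text
time_s: 23.6
tcp_pos: [0.4753, 0.3365, 0.0692]
eef_rot: [180.0, 0.0, -178.9]
contact_force: [-3.9, -0.7, 10.0]
gripper_width: 0.06
gripper_force: 22.0
```

Request:
{"op": "drive_tool", "data": {"increments": [[[0.3,0,0,0,0],[1,0,0,0,0],[1,0,0,-0.1,0],[1,0,0,-0.5,0],[1,0,0,-1,0]]]}}

```text
time_s: 24.22
tcp_pos: [0.4748, 0.3359, 0.189]
eef_rot: [-179.9, -0.1, -178.9]
contact_force: [1.2, 1.9, -0.1]
gripper_width: 0.0871
gripper_force: 0.0
```

Request:
{"op": "drive_tool", "data": {"increments": [[[1,-0.3,-0.3,-0.2,0],[1,-0.6,-0.6,-0.3,0],[1,-0.6,-0.6,-0.3,0]]]}}

```text
time_s: 24.6
tcp_pos: [0.5508, 0.2639, 0.226]
eef_rot: [179.9, 0.1, -179.1]
contact_force: [-1.0, 0.1, 0.1]
gripper_width: 0.0877
gripper_force: 0.0
```

Run:
```python
from h import *
im,m,s=snap("wrist","w10.png")
o=ring(im,m,(.498,.1915),8,.076,.075,14)
if len(o)==2: print(pose2(*o))
```

```text
t 24.6 tcp [0.5508 0.2639 0.226 ] rot [ 1.7992e+02  1.5000e-01 -1.7912e+02] w 0.0877 F [-1.   0.1  0.1]
ring pred [200. 197.] got [201.5 197. ] [  9   8  14  13 101] pos [0.574  0.2037 0.076 ]
ring pred [169.  40.] got [171.5  41.5] [  9   7  16  18 157] pos [0.4233 0.1823 0.076 ]
(array([0.4986, 0.193 , 0.076 ]), np.float64(8.07), np.float64(0.1521))
```

View pics/w10.png

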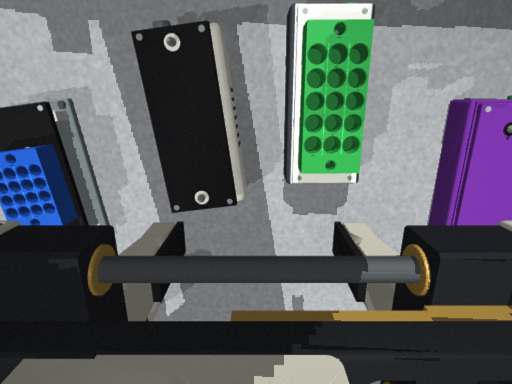

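Green is seated. The agitator pins are at (171.5,41.5) and (201.5,197), with 152 mm spacing as expected. Back to the stack for white.

Request:
{"op": "drive_tool", "data": {"increments": [[[1,0,-0.4,0,0],[1,0,-0.8,0,0],[1,0,-1,0,0]]]}}

```text
time_s: 25.02
tcp_pos: [0.55, 0.1446, 0.2242]
eef_rot: [180.0, -0.0, -179.0]
contact_force: [0.1, -0.2, 0.8]
gripper_width: 0.0877
gripper_force: 0.0
```

Request:
{"op": "drive_tool", "data": {"increments": [[[1,0,-0.4,0,0],[1,0,-0.8,0,0],[1,0,-1,0,0]]]}}

```text
time_s: 25.4
tcp_pos: [0.5526, 0.0246, 0.2242]
eef_rot: [180.0, 0.0, -179.0]
contact_force: [0.0, -0.3, 0.0]
gripper_width: 0.0878
gripper_force: 0.0
```

Request:
{"op": "drive_tool", "data": {"increments": [[[1,0,-0.4,0,0],[1,0,-0.8,0,0],[1,0,-1,0,0]]]}}

```text
time_s: 25.78
tcp_pos: [0.555, -0.0954, 0.224]
eef_rot: [-180.0, -0.0, -179.0]
contact_force: [0.7, 0.9, 0.4]
gripper_width: 0.0877
gripper_force: 0.0
```

Request:
{"op": "drive_tool", "data": {"increments": [[[1,0,-0.4,0,0],[1,0,-0.8,0,0],[1,0,-1,0,0]]]}}

```text
time_s: 26.15
tcp_pos: [0.5574, -0.2154, 0.2238]
eef_rot: [-180.0, -0.0, -179.0]
contact_force: [0.3, 1.0, -1.1]
gripper_width: 0.0873
gripper_force: 0.0
```

Request:
{"op": "drive_tool", "data": {"increments": [[[1,0,-0.4,0,0.008],[1,0,-0.8,0.1,0.015],[1,0,-1,0.15,0.015],[1,0,-1,0.15,0.015]]]}}

```text
time_s: 26.65
tcp_pos: [0.5593, -0.3349, 0.2047]
eef_rot: [180.0, -0.1, 175.6]
contact_force: [0.7, 1.5, -0.2]
gripper_width: 0.0877
gripper_force: 0.0
```

Run:
```python
from h import *
im,m,s=snap("wrist","w11.png")
cv2.imwrite("pics/c11.png",cv2.resize(im[10:230,170:350],None,fx=2.6,fy=2.6))
```

```text
t 26.65 tcp [ 0.5593 -0.3349  0.2047] rot [ 1.7998e+02 -1.1000e-01  1.7557e+02] w 0.0877 F [ 0.7  1.5 -0.2]
```

View pics/c11.png

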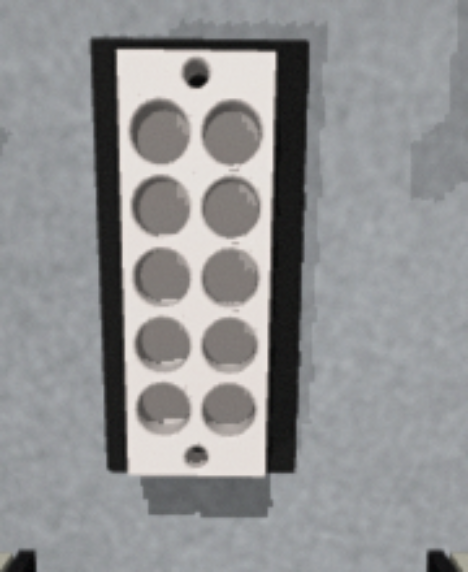

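White's holes are at crop (196,73) and (196,456), which is image (245.4,38) and (245.4,185.4). The gripper is already parallel to it.

Run:
```python
from h import *
from plant import r,camera_model
m=camera_model("wrist");s=r.get_state()
Q=cast(m,[[245.4,185.4],[245.4,38]],.032);p=pose2(*Q);print(p); togo(s,p[0][:2],p[1],.022)
```

```text
(array([ 0.4981, -0.3431,  0.032 ]), np.float64(-5.16), np.float64(0.1521))
GO tx 0.5048 ty -0.1146 tz 1.5275 roll 0.0022 (dyaw -0.78)
```

Request:
{"op": "drive_tool", "data": {"increments": [[[1,0.25,-0.1,0.2,0.002],[1,0.5,-0.115,0.5,0.002],[1,0.505,-0.115,0.8,0.002],[1,0.505,-0.115,1,0.002],[1,0.505,-0.115,1,0.002]]]}}

```text
time_s: 27.32
tcp_pos: [0.4976, -0.3418, 0.0849]
eef_rot: [180.0, -0.2, 175.0]
contact_force: [-0.8, 0.1, 0.2]
gripper_width: 0.0878
gripper_force: 0.0
```

Request:
{"op": "drive_tool", "data": {"increments": [[[1,0,0,0.3,0],[1,0,0,0.515,0],[1,0,0,0.515,0],[-1,0,0,0.515,0],[-1,0,0,0.515,0]]], "squeeze": 25}}

```text
time_s: 27.95
tcp_pos: [0.4993, -0.3435, 0.026]
eef_rot: [-180.0, 0.2, 175.0]
contact_force: [0.2, -0.1, -0.1]
gripper_width: 0.0733
gripper_force: 0.0
```

Request:
{"op": "drive_tool", "data": {"increments": [[[-1,0,0,0,0],[-1,0,0,0,0],[-1,0,0,0,0]]]}}

```text
time_s: 28.32
tcp_pos: [0.4987, -0.3436, 0.0252]
eef_rot: [-180.0, 0.1, 175.0]
contact_force: [-0.8, 1.1, 6.4]
gripper_width: 0.0597
gripper_force: 25.0
```

Request:
{"op": "drive_tool", "data": {"increments": [[[-1,0,0,-0.05,0],[-1,0,0,-0.2,0],[-1,0,0,-0.6,0],[-1,0,0,-1,0],[-1,0,0,-1,0]]]}}

```text
time_s: 28.95
tcp_pos: [0.5003, -0.3442, 0.1486]
eef_rot: [-179.9, 0.4, 175.0]
contact_force: [0.6, 0.6, -3.0]
gripper_width: 0.0599
gripper_force: 25.0
```

Run:
```python
from h import *
from plant import r
s=r.get_state()
togo(s,(.605,.205),8,.22)
```

```text
GO tx -0.4678 ty 4.6357 tz -0.5950 roll -0.0362 (dyaw 13.03)
```

Request:
{"op": "drive_tool", "data": {"increments": [[[-1,0,0.1,-0.3,0],[-1,-0.05,0.4,-0.6,0],[-1,-0.094,0.8,-0.6,0],[-1,-0.094,0.93,-0.6,0]]]}}

```text
time_s: 29.45
tcp_pos: [0.519, -0.2309, 0.2155]
eef_rot: [179.9, -0.0, 175.0]
contact_force: [-0.1, -0.7, -1.8]
gripper_width: 0.0598
gripper_force: 25.0
```

Request:
{"op": "drive_tool", "data": {"increments": [[[-1,-0.05,0.4,0,0],[-1,-0.094,0.8,0,0],[-1,-0.094,0.93,0,0]]]}}

```text
time_s: 29.82
tcp_pos: [0.54, -0.1211, 0.2151]
eef_rot: [180.0, -0.1, 175.0]
contact_force: [0.8, -0.7, -1.7]
gripper_width: 0.0596
gripper_force: 25.0
```

Request:
{"op": "drive_tool", "data": {"increments": [[[-1,-0.05,0.4,0,0],[-1,-0.094,0.8,0,0],[-1,-0.094,0.93,0,0]]]}}

```text
time_s: 30.2
tcp_pos: [0.5613, -0.0113, 0.2152]
eef_rot: [-180.0, -0.1, 175.0]
contact_force: [-0.5, -0.5, -2.7]
gripper_width: 0.0599
gripper_force: 25.0
```

Request:
{"op": "drive_tool", "data": {"increments": [[[-1,-0.05,0.4,0,0],[-1,-0.094,0.8,0,0],[-1,-0.094,0.93,0,0]]]}}

```text
time_s: 30.58
tcp_pos: [0.5825, 0.0987, 0.2152]
eef_rot: [-180.0, -0.1, 175.0]
contact_force: [-0.3, -1.4, -2.4]
gripper_width: 0.06
gripper_force: 25.0
```

Request:
{"op": "drive_tool", "data": {"increments": [[[-1,-0.05,0.4,0,-0.018],[-1,-0.094,0.8,0,-0.0362],[-1,-0.094,0.93,0,-0.0362],[-1,-0.094,0.93,0,-0.0362]]]}}

```text
time_s: 31.08
tcp_pos: [0.6032, 0.2074, 0.2153]
eef_rot: [-180.0, -0.1, -172.1]
contact_force: [0.3, -0.0, -2.0]
gripper_width: 0.0597
gripper_force: 25.0
```

Run:
```python
from h import *
im,m,s=snap("wrist","w12.png")
ring(im,m,(.4983,.1925),8,.076,.075,14); togo(s,(.4985,.1927),8,.0962)
```

```text
t 31.07 tcp [0.6032 0.2074 0.2153] rot [-1.7996e+02 -1.0000e-01 -1.7205e+02] w 0.0597 F [ 0.3 -0.  -2. ]
ring pred [258. 151.] got [258. 151.] [  0   0  29  29 715] pos [0.5739 0.2029 0.076 ]
out [257.93160509 -31.12147202]
GO tx 0.8810 ty -0.0006 tz 0.9922 roll -0.0001 (dyaw 0.05)
```

View pics/w12.png

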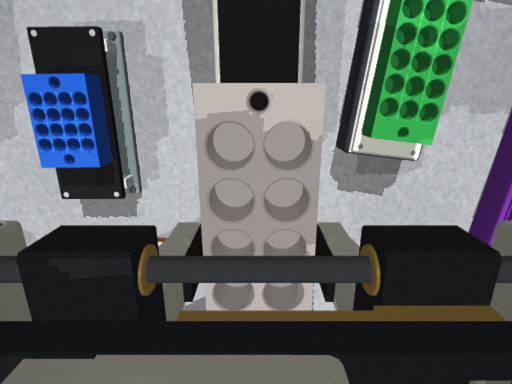

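White is held square, with its end hole at (259.5,101). The agitator plate shows centred ahead (columns 217–302), and the pins are hidden beneath the tray. That was the last picture; the rest goes by numbers.

Run:
```python
from h import *
from plant import r,camera_model
m=camera_model("wrist");s=r.get_state();a=np.radians(s["eef_rot"][2]+180); u=np.array([np.cos(a),np.sin(a)])
d=cast(m,[259.5,101],s["tcp_pos"][2]+.0068)[0][:2]+.076*u-s["tcp_pos"][:2]; print("off",d)
togo(s,np.array([.4985,.1927])-d/2,8,.0962)
```

```text
off [-0.00103647  0.00052673]
GO tx 0.8756 ty 0.0021 tz 0.9943 roll -0.0002 (dyaw 0.08)
```

Request:
{"op": "drive_tool", "data": {"increments": [[[-1,0.3,0,0,0],[-1,0.6,0,0.2,0],[-1,0.876,0.002,0.45,0],[-1,0.876,0.002,0.7,0],[-1,0.876,0.002,0.8,0]]]}}

```text
time_s: 31.75
tcp_pos: [0.4986, 0.1914, 0.1193]
eef_rot: [-179.9, -0.1, -172.1]
contact_force: [-0.5, 0.4, -2.5]
gripper_width: 0.0602
gripper_force: 25.0
```

Request:
{"op": "drive_tool", "data": {"increments": [[[-1,0,0,0.02,0],[-1,0,0,0.04,0],[-1,0,0,0.06,0],[-1,0,0,0.06,0]]]}}

```text
time_s: 32.25
tcp_pos: [0.4996, 0.1933, 0.1132]
eef_rot: [180.0, 0.0, -172.0]
contact_force: [-0.6, 0.2, -1.3]
gripper_width: 0.0598
gripper_force: 25.0
```

Request:
{"op": "drive_tool", "data": {"increments": [[[-1,0.005,-0.005,0.02,0],[-1,0.005,-0.005,0.045,0],[-1,0.005,-0.005,0.065,0],[-1,0.005,-0.005,0.085,0],[-1,0.005,-0.005,0.085,0]]]}}

```text
time_s: 32.88
tcp_pos: [0.4988, 0.1925, 0.1025]
eef_rot: [-180.0, -0.0, -172.0]
contact_force: [0.5, -0.0, -2.3]
gripper_width: 0.0595
gripper_force: 25.0
```

Request:
{"op": "drive_tool", "data": {"increments": [[[-1,0,0,0.015,0],[-1,0,0,0.03,0],[-1,0,0,0.045,0],[-1,0,0,0.05,0],[-1,0,0,0.05,0]]]}}

```text
time_s: 33.5
tcp_pos: [0.4989, 0.1926, 0.0968]
eef_rot: [-180.0, -0.0, -172.0]
contact_force: [0.6, -0.2, -2.4]
gripper_width: 0.0599
gripper_force: 25.0
```

Request:
{"op": "drive_tool", "data": {"increments": [[[-1,0,0,0.005,0],[-1,0,0,0.01,0],[-1,0,0,0.012,0],[-1,0,0,0.012,0]]]}}

```text
time_s: 34.0
tcp_pos: [0.499, 0.1926, 0.0962]
eef_rot: [180.0, 0.0, -172.0]
contact_force: [-3.2, -0.8, 7.0]
gripper_width: 0.0601
gripper_force: 25.0
```

Home, resting on the plate. Release and back off.

Request:
{"op": "drive_tool", "data": {"increments": [[[0.3,0,0,0,0],[1,0,0,0,0],[1,0,0,-0.1,0],[1,0,0,-0.5,0],[1,0,0,-1,0]]]}}

```text
time_s: 34.62
tcp_pos: [0.4984, 0.1921, 0.2166]
eef_rot: [-179.9, -0.1, -172.0]
contact_force: [1.0, 0.5, -0.2]
gripper_width: 0.0867
gripper_force: 0.0
```

Request:
{"op": "drive_tool", "data": {"increments": [[[1,-0.3,0,-0.2,0],[1,-0.6,0,-0.2,0],[1,-0.6,0,-0.2,0],[1,-0.6,0,-0.2,0]]]}}

```text
time_s: 35.12
tcp_pos: [0.5698, 0.2022, 0.2394]
eef_rot: [-180.0, -0.0, -172.1]
contact_force: [0.0, 0.0, -0.9]
gripper_width: 0.0876
gripper_force: 0.0
```

Run:
```python
from h import *
im,m,s=snap("wrist","w13.png")
# tray-rim check of white tray: bounding of bright face vs. expectation at seated height
hsv=cv2.cvtColor(im,40); mk=cv2.inRange(hsv,(0,0,150),(180,45,255))
a=np.radians(8);u=np.array([np.cos(a),np.sin(a)]);v=np.array([-u[1],u[0]]);c=np.array([.4988,.1926])
pts=[[*(c+i*.084*u+j*.03*v),.103] for i,j in((1,1),(1,-1),(-1,-1),(-1,1))]
poly=proj(m,pts); print(poly.round(0).tolist())
f=np.zeros_like(mk); cv2.fillPoly(f,[poly.round().astype(np.int32)],255)
l,n,st,ct=None,*cv2.connectedComponentsWithStats(mk)[0:1],*cv2.connectedComponentsWithStats(mk)[2:]
i=min(range(1,n),key=lambda i:-st[i][4]*(np.linalg.norm(ct[i]-poly.mean(0))<60)); print(st[i],ct[i],poly.mean(0))
for h in (1,-1): # pin visible in hole: predicted px and measured dark hole
    p=proj(m,[[*(c+h*.076*u),.103]])[0]; print(p, hole(im,p,9) if 10<p[1]<370 else "out")
```

```text
t 35.12 tcp [0.5698 0.2022 0.2394] rot [-1.7999e+02 -3.0000e-02 -1.7205e+02] w 0.0876 F [ 0.   0.  -0.9]
[[288.0, 192.0], [229.0, 192.0], [223.0, 4.0], [294.0, 4.0]]
[ 224    4   71  188 8260] [259.05702179  88.54285714] [258.62661285  98.33638462]
[258.75232989 184.8268666 ] [258.68711456 184.21810557]
[258.50126996  14.84859131] [258.40047898  13.48438643]
```

The white tray's outline matches the seated prediction to within a pixel. Handing in.

```bash
python3 -c "
from plant import job
print(job.close_job())"
```

```text
the job is handed in; nothing more can be done
None
```

All four trays are seated on their matching seats and the job is handed in at about 35 s: blue on the autosampler, orange on the cooler, green on the light box and white on the agitator. I confirmed the first three by picture and the white one only by its measured outline; the judge gave no verdict, and the arm never went near the bottle or beaker.

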